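# Fill the leftover gap in the packed carton with the block that fits

## Task

The tube rack in the open cardboard carton would slide about on its way back, because a gap is left beside it. Pick the one blue foam block that fills this gap and set it upright in the gap, all the way down on the carton's floor. Leave the rack in its place at the other end of the carton and leave the two other blue blocks where they stand.

Things in the scene. Friction and masses are not known exactly. Their poses are not given: they have to be found in the camera images.
- carton: Open brown cardboard carton, 173 mm long (x) x 156 mm wide (y) x 75 mm high, walls and floor 5 mm thick (inside 163 x 146 x 70 mm). It does not move. It stands on a flat steel board that lies over the blue water bath; the board's top is at z = 0.25. Origin: centre of its underside, z up. The rack lies at its -x end, the gap at its +x end.
- gap (a point): Centre of the gap, on the carton's inner floor, 51 mm from the carton's centre towards +x; axes as the carton's. The gap is about 60 mm long in x, between the rack and the +x end wall, and 146 mm in y, the whole width of the carton; it need not be filled in y, and the block may stand anywhere along y.
- tube_rack: Black tube rack with 24 empty holes, about 100 x 137 x 34 mm high, lying loose in the carton, its short side along the carton's x. Origin: centre of its underside; x and y as the carton's. It lies 4 to 8 mm from the -x end wall, its origin at about x = -28 mm in the carton's frame.
- block_medium: Blue rigid foam block, 52 x 52 mm square and 66 mm high, upright, on the board; its foot narrows over the lowest 12 mm to 40 x 40 mm. It fits the gap with about 8 mm to spare. About 60 g. Origin: centre of its underside, z up, x and y square to its sides. Upright in the carton its top is 4 mm below the rim.
- block_small: Blue rigid foam block, 28 x 28 x 66 mm high: too small to fill the gap. Stands on the board; leave it. Origin: centre of its underside.
- block_large: Blue rigid foam block, 78 x 78 x 66 mm high: too large for the gap. Stands on the board; leave it. Origin: centre of its underside.

How it is judged:
At the end, for the whole second after the job is handed in: The medium block stands upright (within about 8 degrees) and still in the gap at the carton's +x end (its centre 38 to 64 mm from the carton's centre), its underside within 7 mm of the carton's floor; the rack lies flat on the floor within about 13 mm of where it lay in the carton (x of block_medium in the frame of carton between 0.038 and 0.064 m and y of block_medium in the frame of carton between -0.055 and 0.055 m and z of each of block_medium, tube_rack in the frame of carton below 0.012 m and angle between block_medium's own z axis and vertical below 0.15 rad and linear speed of block_medium below 0.02 m/s and x of tube_rack in the frame of carton between -0.042 and -0.014 m and y of tube_rack in the frame of carton between -0.015 and 0.015 m and angle between tube_rack's own z axis and vertical below 0.1 rad); the robot touches nothing.
It fails at once if the small or the large block is moved more than 40 mm from its place (distance of any of block_small, block_large from where it was at the start of the episode above 0.04 m).
It also fails if it takes over 35 s, if anything falls off the work surface, if the arm or the gripper's body presses on something with over 40 N, if the wrist force passes 120 N, or if a joint passes its speed limit or range.

## Robot

A 6-joint arm with a two-finger parallel gripper is mounted at the origin on the work surface; the furniture and walls round the work are solid. World frame = base frame: x ahead of the robot, y to its left, z up, the work surface at z = 0. Lengths are in m, angles in rad, forces in N, time in s.
With the tool pointing down it reaches from about 0.4 to 0.825 m from the base axis. Payload 7 kg.
Tool frame: the origin (TCP) lies midway between the tips of the shut fingers; the grasp point (between the pads) lies hold_point_z behind it (hold_point_z is the distance from the TCP to the grasp point, in m); z points along the fingers, y is the line along which they close (so a half turn about z gives the same grasp; the last joint's range is limited). The gripper opens to 88 mm and grips with 3 to 60 N. Pads are 19 mm wide; open, the fingers measure 130 mm over their backs; the gripper's body (78 mm by 193 mm) begins 47 mm behind the grasp point.
Start: joints at [-0.877, 0.359, 0.012, 0, -1.224, -0.288], TCP at [0.266, -0.62, 0.227] pointing down, gripper open.
Joint ranges: [-3.07, 3.07], [-1.43, 2.12], [-1.02, 1.25], [-3.03, 1.67], [-3.05, -0], [-3.03, 3.03]. Speed limits (rad/s): [2.39, 2.39, 3.01, 3.14, 3.14, 3.14].

## Interface

Orientations are given as [roll, pitch, yaw] about the fixed x, y, z axes, in that order (R = Rz(yaw) Ry(pitch) Rx(roll)).
In Python, from station import * gives the robot as it stands.
- The arm moves only by the tool apply_moves, never from a script. Its argument "steps" is a list of rows, each an object with "translation": the shift along the world's x, y, z scaled (see below), a list of three; "rotation": the turn, a rotation vector about the world's x, y, z scaled (see below), a list of three. A call has exactly 10 rows; each row is the pose to reach, as a shift and turn from the pose commanded when the call began; what a row does not reach only later rows make up. The controller multiplies each number of a shift by 250 mm and each number of a turn by 30 degrees. A row lasts 1/12 s, in which the tool goes at most 41.7 mm and 7.16 degrees, less where a joint would pass 70% of its speed; a pose out of reach is approached as far as the arm can. A call with a number of a shift or a turn outside -1 to 1 is refused whole. A call with a gripper value outside its range is refused whole. "jaw" is the closure, from -1 (fully open) to 1 (shut), so that 0 is half open, set as the call begins (left out, the last holds). The fingers move at their own pace and stop on an object; "newtons" is the grip in N (left out, the last holds). Time passes only in rows, so rows that repeat a pose let the fingers close, or fill a call up. It gives the time, the measured TCP pose, the force, the opening and the grip force at its end, in the units of the state.
- get_state(): the state, without advancing time (a new reading comes with each control period).
- grab_frame(name): name is "scene" or "side" or "wrist"; returns the picture (420x560x3 uint8, blue, green, red); there is no depth.
- camera_model(name): a dict with "fx", "fy", "cx", "cy" (pixels), "k1" (the pictures are not rectified: a ray, as slopes to the right and down, at radius r is drawn at 1 + k1 r^2 times it, then the intrinsics apply), "xyz" and "rotation" of the camera in the world. Camera axes: x right, y down, z forward; pixel columns grow to the right and rows downward; lengths in m; the calibration is good to about 2 mm. A picture is of the moment at which its call begins: read the wrist's pose just before it. camera_model takes no time and is no camera call; for the wrist camera it gives the pose at the moment of the call.
- job_done(): hands the job in; it is judged then, once.
The state is a dict: "t": time; "q": joint angles; "qd": joint speeds; "joint_efforts": joint torques, N m; "eef_pos": TCP position; "ee_rot": TCP orientation; "force": force on the tool from outside, world axes, zero at the start; "moment": the same for the moment, N m; "width": finger opening in m; "gripper_force": force on a finger pad.
Only numpy, scipy, OpenCV 4.12 (cv2) and the standard library are available. Lean on these libraries where they do the work, as an engineer would, in place of code of your own. Each camera call takes 0.05 s, during which the arm holds its last target. There are 200 camera calls.

## Working session

There is one attempt and no reset: what is moved stays moved. The work goes in short steps, Python scripts to look and compute and a tool call to move; the robot and the scene stay as the last step left them, time stands still between calls to the robot, and variables do not carry over. Pictures are saved under pics/ and viewed, at most 10 in all, crops included, and the job is handed in when it is done.

Besides the shell and the picture viewer there is one more tool, called after "Call:" as name(argument=value, ...) on one line, values as JSON. apply_moves: Moves the arm, as the interface text tells. Shifts and turns lie within -1 to 1; 1 stands for 250 mm of shift or 30 degrees of turn. Its arguments: {"type":"object","properties":{"steps":{"type":"array"},"jaw":{"type":"number"},"newtons":{"type":"number"}},"required":["steps"]}

```bash
mkdir -p pics; python3 - <<'E'
from station import *
import cv2
s=get_state();print({k:s[k] for k in('t','eef_pos','ee_rot','width')})
try: print(hold_point_z)
except Exception as e: print(e)
for n in('scene','side'):
    cv2.imwrite(f'pics/{n}0.png',grab_frame(n)); print(n,camera_model(n))
E
```

```text
{'t': 0.0, 'eef_pos': array([ 0.26625726, -0.61975412,  0.22561152]), 'ee_rot': array([ 3.13996308e+00, -1.10259883e-04, -2.73589495e+00]), 'width': 0.08747915944513548}
0.0188
scene {'fx': 425.55238168590034, 'fy': 425.55238168590034, 'cx': 276.5035108413027, 'cy': 206.07569220100015, 'k1': -0.05947395229755013, 'xyz': array([0.16961831, 0.50866704, 0.68610683]), 'rotation': array([-2.05810024,  0.00524228, -2.69652314])}
side {'fx': 447.8915594967717, 'fy': 447.8915594967717, 'cx': 274.21606053285484, 'cy': 215.7699179456918, 'k1': -0.15213062010866107, 'xyz': array([ 0.92544861, -0.35408701,  1.02423808]), 'rotation': array([-2.59699486,  0.01353857,  1.14734484])}
```

View pics/scene0.png

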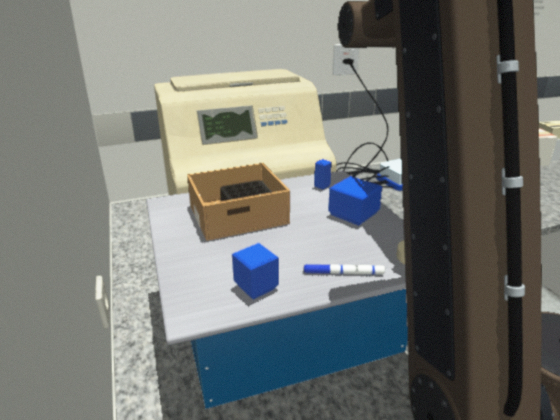

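View pics/side0.png

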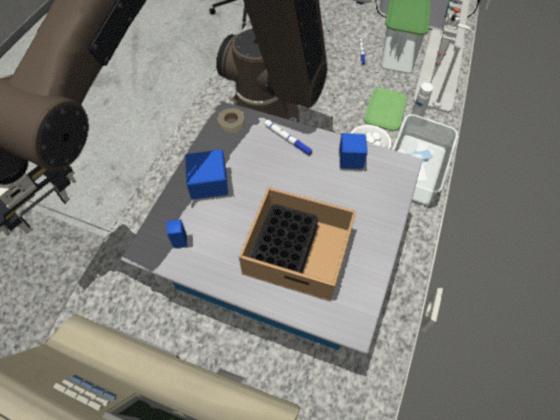

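```bash
cat >h.py <<'E'
import cv2,numpy as np
from scipy.spatial.transform import Rotation as R
from scipy.optimize import least_squares
def proj(P,c):
    Rm=R.from_euler('xyz',c['rotation']).as_matrix().T
    K=np.array([[c['fx'],0,c['cx']],[0,c['fy'],c['cy']],[0,0,1]])
    return cv2.projectPoints(np.float64(P),cv2.Rodrigues(Rm)[0],-Rm@c['xyz'],K,np.array([c['k1'],0,0,0,0]))[0][:,0]
def box(a,b,z0,z1):return np.array([[x*a/2,y*b/2,z] for x in(-1,1) for y in(-1,1) for z in(z0,z1)])
MED=np.vstack([box(.052,.052,.012,.066),box(.04,.04,0,.012)])
CART=box(.173,.156,0,.075)
def place(P,p,z=.25):return R.from_euler('z',p[2]).apply(P)+[p[0],p[1],z]
def mask(im,kind,seed):
    h=cv2.cvtColor(im,cv2.COLOR_BGR2HSV)
    m=cv2.inRange(h,(105,150,60),(130,255,255)) if kind=='b' else cv2.inRange(h,(5,90,40),(22,255,255))
    cs=cv2.findContours(m,cv2.RETR_EXTERNAL,cv2.CHAIN_APPROX_NONE)[0]
    cs=[c for c in cs if cv2.contourArea(c)>60]
    return max(cs,key=lambda c:cv2.pointPolygonTest(c,seed,True))[:,0].astype(float)
def fit(P,obs,p0,z=.25):
    def f(p):
        r=[]
        for c,pts in obs:
            hull=cv2.convexHull(proj(place(P,p,z),c).astype(np.float32))
            r+=[cv2.pointPolygonTest(hull,tuple(map(float,q)),True)-.5 for q in pts]
        return np.array(r)
    best=min((least_squares(f,[p0[0],p0[1],y],loss='soft_l1',f_scale=.7,diff_step=1e-4,x_scale=[.01,.01,.1]) for y in np.arange(-.8,.8,.3)+p0[2]),key=lambda s:s.cost)
    return best.x,np.sqrt(np.mean(f(best.x)**2)),np.median(np.abs(f(best.x)))
def ray(px,c,z):
    K=np.array([[c['fx'],0,c['cx']],[0,c['fy'],c['cy']],[0,0,1]])
    u=cv2.undistortPoints(np.float64([[px]]),K,np.array([c['k1'],0,0,0,0]))[0,0]
    d=R.from_euler('xyz',c['rotation']).apply([u[0],u[1],1]);return c['xyz']+d*(z-c['xyz'][2])/d[2]
E
python3 - <<'E'
from h import *
from station import *
S,D=camera_model('scene'),camera_model('side')
s,d=cv2.imread('pics/scene0.png'),cv2.imread('pics/side0.png')
out={'s':s.copy(),'d':d.copy()}
for n,P,k,a,b,z in(('med',MED,'b',(256,270),(353,151),.316),('cart',CART,'o',(240,215),(338,250),.25)):
    ms,md=mask(s,k,a),mask(d,k,b)
    p0=ray(b,D,z)
    for o in ([(S,ms),(D,md)],[(S,ms)],[(D,md)]):
        r=fit(P,o,[p0[0],p0[1],0]);print(n,len(ms),len(md),np.round(r[0],4),r[1:])
        if len(o)==2:
            for im,c in((out['s'],S),(out['d'],D)):
                cv2.polylines(im,[cv2.convexHull(proj(place(P,r[0]),c).astype(np.float32)).astype(int)],1,(0,255,0),1)
for px in((285,237),(325,250),(205,173),(177,233),(289,137)): print(px,ray(px,D,.29).round(3))
a=cv2.resize(out['d'][120:310,230:430],None,fx=2.6,fy=2.6);b=cv2.resize(out['s'][150:310,170:300],None,fx=2.1,fy=2.1)
v=np.zeros((500,800,3),np.uint8);v[:a.shape[0],:a.shape[1]]=a;v[:b.shape[0],522:522+b.shape[1]]=b
cv2.imwrite('pics/fit.png',v)
E
```

```text
med 139 107 [ 0.4348  0.0364 -0.6039] (np.float64(1.342044721756908), np.float64(1.0269670432909483))
med 139 107 [ 0.435   0.0352 -0.6158] (np.float64(1.207478229868269), np.float64(0.686760073651836))
med 139 107 [ 0.4368  0.0369 -0.5857] (np.float64(1.315461373840189), np.float64(1.0557473817405778))
cart 289 344 [ 0.5861 -0.1643  0.8115] (np.float64(1.4124399373574528), np.float64(0.8726443918656863))
cart 289 344 [ 0.5867 -0.169   0.7972] (np.float64(1.111765214940602), np.float64(0.6025198785659045))
cart 289 344 [ 0.586  -0.1626  0.8291] (np.float64(0.9169014333010994), np.float64(0.7904600187725678))
(285, 237) [ 0.566 -0.181  0.29 ]
(325, 250) [ 0.622 -0.126  0.29 ]
(205, 173) [ 0.363 -0.267  0.29 ]
(177, 233) [ 0.474 -0.363  0.29 ]
(289, 137) [ 0.348 -0.07   0.29 ]
```

View pics/fit.png

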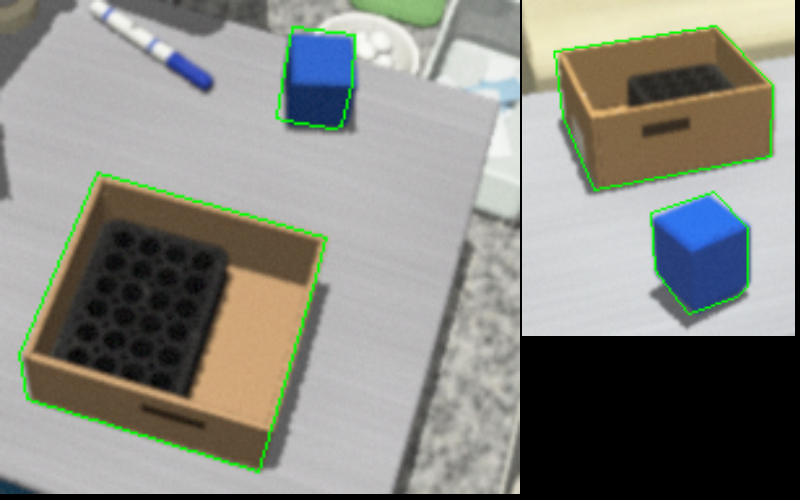

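```bash
cat >>h.py <<'E'
from scipy.optimize import minimize
def fit(P,obs,p0,z=.25,lam=1):
    def f(p):
        r=[]
        for c,pts in obs:
            hull=cv2.convexHull(proj(place(P,p,z),c).astype(np.float32))
            r+=[cv2.pointPolygonTest(hull,tuple(map(float,q)),True)-.5 for q in pts]
        return np.array(r)
    best=min((minimize(lambda p:np.sum(np.abs(f(p))**1.3),[p0[0],p0[1],y],method='Nelder-Mead',options=dict(initial_simplex=np.array([p0[0],p0[1],y])+np.vstack([np.zeros(3),np.diag([.01,.01,.2])]),xatol=1e-5,fatol=1e-3)) for y in np.arange(-.8,.8,.25)+p0[2]),key=lambda s:s.fun)
    return best.x,np.sqrt(np.mean(f(best.x)**2)),np.median(np.abs(f(best.x)))
E
python3 - <<'E'
from h import *
from station import *
S,D=camera_model('scene'),camera_model('side')
s,d=cv2.imread('pics/scene0.png'),cv2.imread('pics/side0.png')
def mask(im,k,seed):
    h=cv2.cvtColor(im,cv2.COLOR_BGR2HSV)
    m=cv2.inRange(h,(100,110,20),(135,255,255)) if k=='b' else cv2.inRange(h,(5,80,30),(24,255,255))
    cs=[c for c in cv2.findContours(m,cv2.RETR_EXTERNAL,cv2.CHAIN_APPROX_NONE)[0] if cv2.contourArea(c)>60]
    return max(cs,key=lambda c:cv2.pointPolygonTest(c,seed,True))[:,0].astype(float)
out={'s':s.copy(),'d':d.copy()}
for n,P,k,a,b,z in(('med',MED,'b',(256,270),(353,151),.316),('cart',CART,'o',(240,215),(338,250),.25)):
    ms,md=mask(s,k,a),mask(d,k,b)
    p0=ray(b,D,z)
    for o in ([(S,ms),(D,md)],[(S,ms)],[(D,md)]):
        r=fit(P,o,[p0[0],p0[1],0]);print(n,np.round(r[0],4),r[1:])
        if len(o)==2:
            for im,c in((out['s'],S),(out['d'],D)):
                cv2.polylines(im,[cv2.convexHull((16*proj(place(P,r[0]),c)).astype(np.float32)).astype(int)],1,(0,255,0),1,shift=4)
    for q in ms.tolist() if k=='b' else []: out['s'][int(q[1]),int(q[0])]=(0,0,255)
    for q in md.tolist() if k=='b' else []: out['d'][int(q[1]),int(q[0])]=(0,0,255)
a=cv2.resize(out['d'][125:175,330:380],None,fx=8,fy=8,interpolation=0);b=cv2.resize(out['s'][240:300,225:285],None,fx=6.66,fy=6.66,interpolation=0)
cv2.imwrite('pics/fit2.png',np.hstack([a[:399],b[:399]]))
E
```

```text
med [ 0.4351  0.0367 -0.555 ] (np.float64(0.9197469957692705), np.float64(0.6850971795818881))
med [ 0.4352  0.0358 -0.5838] (np.float64(0.7651004621066726), np.float64(0.40837012894402713))
med [0.4358 0.0377 1.0279] (np.float64(0.933124651485581), np.float64(0.6576258683698908))
cart [ 0.5862 -0.164   0.8121] (np.float64(1.2798603370716495), np.float64(0.725450914433283))
cart [ 0.5861 -0.1682  0.8018] (np.float64(1.045210701063361), np.float64(0.42890036871376164))
cart [ 0.586  -0.1624  0.8251] (np.float64(0.7215687936462811), np.float64(0.5823363391744205))
```

View pics/fit2.png

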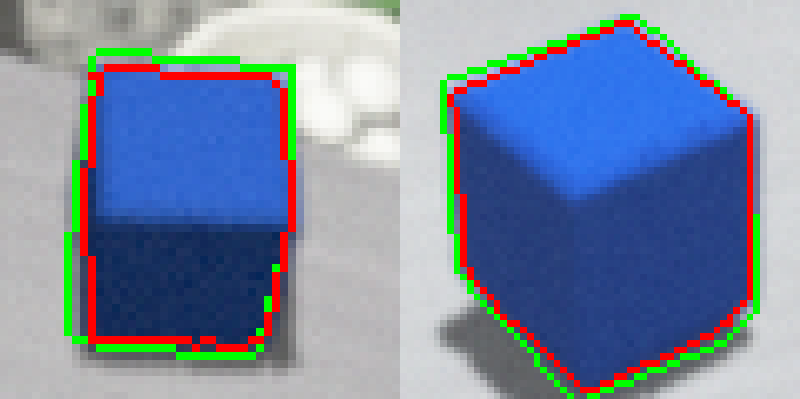

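Call:
apply_moves(steps=[{"translation": [0, 0, 0.14], "rotation": [0, 0, 0.06]}, {"translation": [0, 0, 0.28], "rotation": [0, 0, 0.12]}, {"translation": [0, 0, 0.42], "rotation": [0, 0, 0.18]}, {"translation": [0, 0, 0.56], "rotation": [0, 0, 0.24]}, {"translation": [0, 0, 0.7], "rotation": [0, 0, 0.3]}, {"translation": [0.12, 0.08, 0.7], "rotation": [0, 0, 0.36]}, {"translation": [0.24, 0.16, 0.7], "rotation": [0, 0, 0.42]}, {"translation": [0.36, 0.24, 0.7], "rotation": [0, 0, 0.48]}, {"translation": [0.48, 0.32, 0.7], "rotation": [0, 0, 0.54]}, {"translation": [0.6, 0.4, 0.7], "rotation": [0, 0, 0.6]}], jaw=-1)

```text
t: 0.93
eef_pos: [0.4175, -0.519, 0.4012]
ee_rot: [3.141, 0.0, -2.421]
force: [-0.7, -1.1, 1.3]
width: 0.0875
gripper_force: 0.0
```

Call:
apply_moves(steps=[{"translation": [0.02, 0.1, 0], "rotation": [0, 0, 0.055]}, {"translation": [0.04, 0.2, 0], "rotation": [0, 0, 0.11]}, {"translation": [0.06, 0.3, 0], "rotation": [0, 0, 0.165]}, {"translation": [0.08, 0.4, 0], "rotation": [0, 0, 0.22]}, {"translation": [0.1, 0.5, 0], "rotation": [0, 0, 0.275]}, {"translation": [0.12, 0.6, 0], "rotation": [0, 0, 0.33]}, {"translation": [0.14, 0.7, 0], "rotation": [0, 0, 0.385]}, {"translation": [0.16, 0.8, 0], "rotation": [0, 0, 0.44]}, {"translation": [0.18, 0.9, 0], "rotation": [0, 0, 0.495]}, {"translation": [0.2, 1, 0], "rotation": [0, 0, 0.55]}])

```text
t: 1.77
eef_pos: [0.4663, -0.2689, 0.4013]
ee_rot: [3.141, 0.0, -2.132]
force: [-0.0, -0.9, 0.6]
width: 0.088
gripper_force: 0.0
```

Call:
apply_moves(steps=[{"translation": [-0.01, 0.1, 0], "rotation": [0, 0, 0]}, {"translation": [-0.02, 0.2, 0], "rotation": [0, 0, 0]}, {"translation": [-0.03, 0.3, 0], "rotation": [0, 0, 0]}, {"translation": [-0.04, 0.4, 0], "rotation": [0, 0, 0]}, {"translation": [-0.05, 0.5, 0], "rotation": [0, 0, 0]}, {"translation": [-0.06, 0.6, 0], "rotation": [0, 0, 0]}, {"translation": [-0.08, 0.8, 0], "rotation": [0, 0, 0]}, {"translation": [-0.1, 0.9, 0], "rotation": [0, 0, 0]}, {"translation": [-0.1, 0.9, 0], "rotation": [0, 0, 0]}, {"translation": [-0.1, 0.9, 0], "rotation": [0, 0, 0]}])

```text
t: 2.6
eef_pos: [0.4411, -0.0436, 0.4016]
ee_rot: [-3.142, 0.0, -2.13]
force: [-0.3, -1.1, -0.2]
width: 0.0875
gripper_force: 0.0
```

```bash
python3 - <<'E'
from station import *
import cv2
s=get_state();print({k:s[k] for k in('t','eef_pos','ee_rot','width')})
print(camera_model('wrist'))
cv2.imwrite('pics/w1.png',grab_frame('wrist'))
E
```

```text
{'t': 2.6, 'eef_pos': array([ 0.441101  , -0.04357874,  0.40163212]), 'ee_rot': array([-3.14151029e+00,  4.27387039e-04, -2.12957674e+00]), 'width': 0.08751401266879347}
{'fx': 310.8228401711761, 'fy': 310.8228401711761, 'cx': 281.21859908744557, 'cy': 210.49024849936902, 'k1': -0.059888925036833955, 'xyz': array([ 0.39655069, -0.11312252,  0.5607085 ]), 'rotation': array([2.83059504e+00, 4.80622309e-04, 2.58358627e+00])}
```

View pics/w1.png

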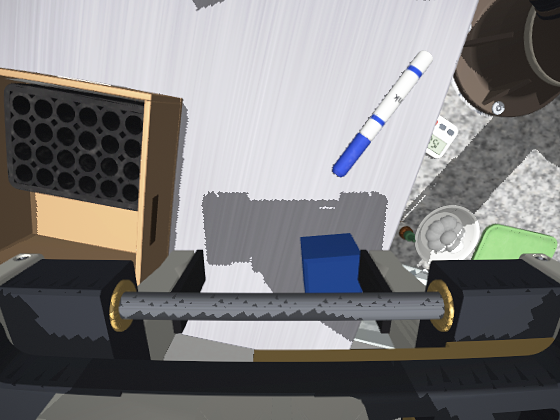

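```bash
python3 - <<'E'
from h import *
from station import *
W=camera_model('wrist');im=cv2.imread('pics/w1.png')
C=(.586,-.1645,.812);M=(.4353,.0367,-.565)
def poly(P,p,i,col):cv2.polylines(im,[(16*proj(place(P[i],p),W)).astype(int)],0,col,1,shift=4)
t=[0,1,3,2,0]
for P,p,col in((box(.052,.052,.066,.066)[::2],M,(0,255,0)),(box(.052,.052,.012,.012)[::2],M,(0,255,255)),(box(.173,.156,.075,.075)[::2],C,(0,255,0)),(box(.163,.146,.005,.005)[::2],C,(0,0,255)),(box(.1,.137,.039,.039)[::2]+[-.028,0,0],C,(255,0,255))):
    poly(P,p,t,col);print(proj(place(P,p),W).round(1).tolist())
cv2.imwrite('pics/w1o.png',np.hstack([cv2.resize(im[60:290,0:200],None,fx=2,fy=2),cv2.resize(im[200:315,280:400],None,fx=3.3,fy=4)]))
E
```

```text
[[365.2, 258.2], [359.9, 308.6], [305.9, 258.1], [304.1, 308.7]]
[[352.0, 234.8], [348.2, 278.9], [302.0, 234.6], [300.7, 278.8]]
[[-45.5, 61.4], [152.0, 95.8], [-26.9, 264.2], [138.2, 298.2]]
[[27.4, 76.2], [175.7, 103.5], [32.4, 232.1], [161.2, 257.3]]
[[3.1, 78.0], [156.9, 105.9], [7.9, 188.9], [148.1, 216.2]]
```

View pics/w1o.png

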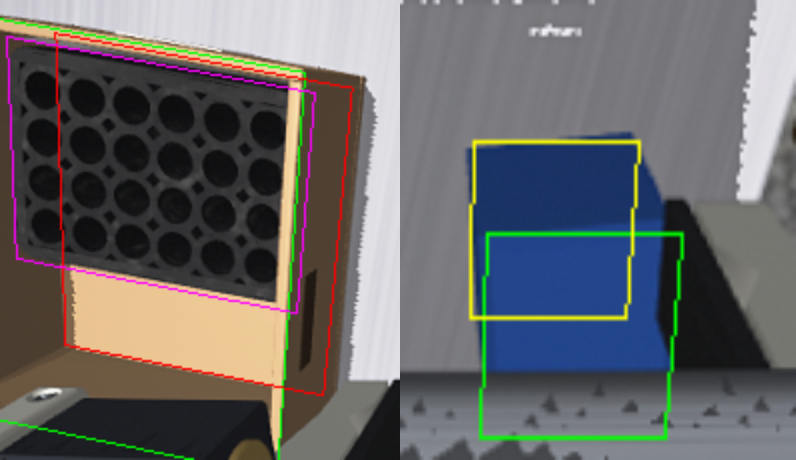

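```bash
python3 - <<'E'
from h import *
from station import *
W=camera_model('wrist')
a,b=ray((300.6,237.5),W,.262),ray((350.3,233.3),W,.262)
d=b-a;print(a,b,np.linalg.norm(d),np.arctan2(d[1],d[0]))
y=np.arctan2(d[1],d[0]);m=(a+b)/2
for s in(1,-1):print(m[:2]+s*.026*np.array([-np.sin(y),np.cos(y)]))
E
```

```text
[0.44623484 0.00284826 0.262     ] [0.40013206 0.0262619  0.262     ] 0.05170749268949317 2.671678854852185
[ 0.41141041 -0.00862671]
[0.4349565  0.03773688]
```

Call:
apply_moves(steps=[{"translation": [-0.008, 0.11, 0], "rotation": [0, 0, 0.06]}, {"translation": [-0.016, 0.22, 0], "rotation": [0, 0, 0.12]}, {"translation": [-0.024, 0.324, 0], "rotation": [0, 0, 0.17]}, {"translation": [-0.024, 0.324, -0.06], "rotation": [0, 0, 0.17]}, {"translation": [-0.024, 0.324, -0.15], "rotation": [0, 0, 0.17]}, {"translation": [-0.024, 0.324, -0.24], "rotation": [0, 0, 0.17]}, {"translation": [-0.024, 0.324, -0.33], "rotation": [0, 0, 0.17]}, {"translation": [-0.024, 0.324, -0.42], "rotation": [0, 0, 0.17]}, {"translation": [-0.024, 0.324, -0.5], "rotation": [0, 0, 0.17]}, {"translation": [-0.024, 0.324, -0.5], "rotation": [0, 0, 0.17]}])

```text
t: 3.48
eef_pos: [0.4335, 0.034, 0.2726]
ee_rot: [3.137, -0.005, -2.047]
force: [-0.4, 0.1, 0.3]
width: 0.0878
gripper_force: 0.0
```

Call:
apply_moves(steps=[{"translation": [0, 0, 0], "rotation": [0, 0, 0]}, {"translation": [0, 0, 0], "rotation": [0, 0, 0]}, {"translation": [0, 0, 0], "rotation": [0, 0, 0]}, {"translation": [0, 0, 0], "rotation": [0, 0, 0]}, {"translation": [0, 0, 0], "rotation": [0, 0, 0]}, {"translation": [0, 0, 0], "rotation": [0, 0, 0]}, {"translation": [0, 0, 0], "rotation": [0, 0, 0]}, {"translation": [0, 0, 0], "rotation": [0, 0, 0]}, {"translation": [0, 0, 0], "rotation": [0, 0, 0]}, {"translation": [0, 0, 0], "rotation": [0, 0, 0]}], jaw=1, newtons=15)

```text
t: 4.32
eef_pos: [0.4363, 0.0358, 0.2779]
ee_rot: [-3.139, 0.001, -2.044]
force: [0.4, -2.0, 5.6]
width: 0.0724
gripper_force: 15.0
```

```bash
python3 - <<'E'
from h import *
from station import *
s=get_state();print({k:s[k] for k in('t','eef_pos','ee_rot','width','force','moment','gripper_force')})
a=grab_frame('scene')[180:320,180:380];b=grab_frame('side')[90:230,270:430];w=grab_frame('wrist')
s=get_state();print({k:s[k] for k in('t','width','gripper_force')})
v=np.zeros((600,800,3),np.uint8);v[:280,:400]=cv2.resize(a,None,fx=2,fy=2);v[:280,400:720]=cv2.resize(b,None,fx=2,fy=2);v[290:600,:500]=w[110:420,50:550]
cv2.imwrite('pics/g1.png',v)
E
```

```text
{'t': 4.3167, 'eef_pos': array([0.43628103, 0.03580962, 0.27790292]), 'ee_rot': array([-3.13935431e+00,  1.21976681e-03, -2.04419309e+00]), 'width': 0.0724295884001251, 'force': array([ 0.44169611, -2.03215295,  5.62782931]), 'moment': array([-0.64781149, -0.18592697, -0.05198362]), 'gripper_force': 15.002518409164622}
{'t': 4.4667, 'width': 0.07200795201269347, 'gripper_force': 15.002602522436064}
```

View pics/g1.png

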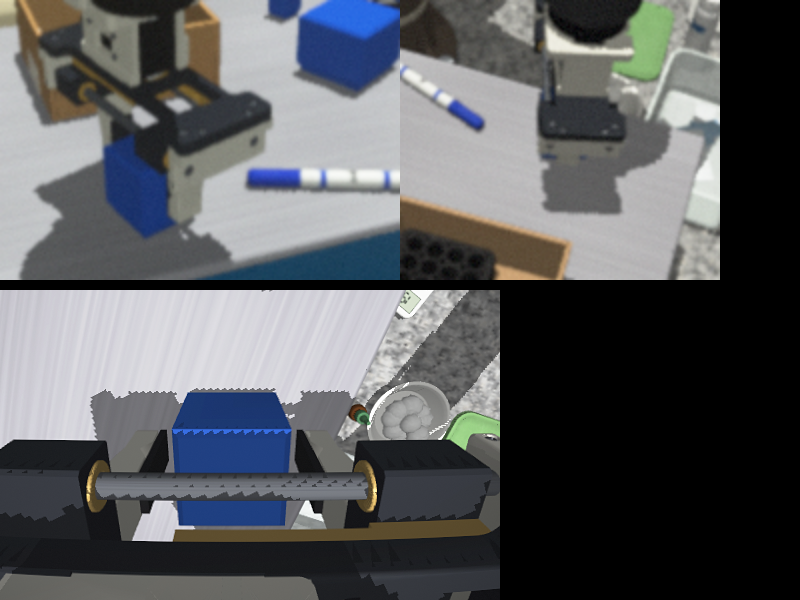

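Call:
apply_moves(steps=[{"translation": [0, 0, 0], "rotation": [0, 0, 0]}, {"translation": [0, 0, 0], "rotation": [0, 0, 0]}, {"translation": [0, 0, 0], "rotation": [0, 0, 0]}, {"translation": [0, 0, 0], "rotation": [0, 0, 0]}, {"translation": [0, 0, 0], "rotation": [0, 0, 0]}, {"translation": [0, 0, 0], "rotation": [0, 0, 0]}, {"translation": [0, 0, 0], "rotation": [0, 0, 0]}, {"translation": [0, 0, 0], "rotation": [0, 0, 0]}, {"translation": [0, 0, 0], "rotation": [0, 0, 0]}, {"translation": [0, 0, 0], "rotation": [0, 0, 0]}], newtons=30)

```text
t: 5.3
eef_pos: [0.4363, 0.0358, 0.2779]
ee_rot: [-3.139, 0.001, -2.044]
force: [0.4, -0.8, 6.3]
width: 0.0717
gripper_force: 30.0
```

```bash
python3 - <<'E'
from h import *
from station import *
s=get_state();print({k:s[k] for k in('t','eef_pos','ee_rot','width','force','moment','gripper_force','joint_efforts')})
w=grab_frame('wrist')
cv2.imwrite('pics/g2.png',cv2.resize(w[180:400,130:430],None,fx=2.5,fy=2.5))
E
```

```text
{'t': 5.3, 'eef_pos': array([0.43628231, 0.03580608, 0.2779433 ]), 'ee_rot': array([-3.13932346e+00,  1.24618313e-03, -2.04418254e+00]), 'width': 0.07165490764489438, 'force': array([ 0.35999491, -0.84786259,  6.34377572]), 'moment': array([-0.62926363, -0.09739043, -0.04106917]), 'gripper_force': 30.00276926206425, 'joint_efforts': array([  0.85814042, -20.43656766,  27.10624158,   5.33716947,
         0.15247009,   0.030049  ])}
```

View pics/g2.png

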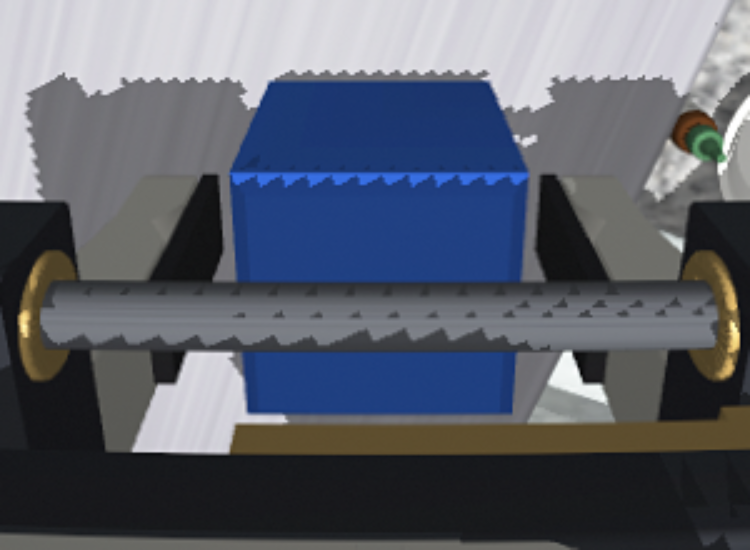

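Call:
apply_moves(steps=[{"translation": [0, 0, 0], "rotation": [0, 0, 0]}, {"translation": [0, 0, 0], "rotation": [0, 0, 0]}, {"translation": [0, 0, 0], "rotation": [0, 0, 0]}, {"translation": [0, 0, 0], "rotation": [0, 0, 0]}, {"translation": [0, 0, 0], "rotation": [0, 0, 0]}, {"translation": [0, 0, 0.08], "rotation": [0, 0, 0]}, {"translation": [0, 0, 0.16], "rotation": [0, 0, 0]}, {"translation": [0, 0, 0.24], "rotation": [0, 0, 0]}, {"translation": [0, 0, 0.32], "rotation": [0, 0, 0]}, {"translation": [0, 0, 0.32], "rotation": [0, 0, 0]}], jaw=-1)

```text
t: 6.18
eef_pos: [0.4369, 0.036, 0.3603]
ee_rot: [-3.138, 0.004, -2.044]
force: [1.1, 0.3, 0.9]
width: 0.0878
gripper_force: 0.0
```

```bash
python3 - <<'E'
from h import *
from station import *
s=get_state();print({k:s[k] for k in('t','eef_pos','width','force','moment')})
w=grab_frame('wrist');a=grab_frame('scene');d=grab_frame('side')
v=np.zeros((600,800,3),np.uint8);v[:390,:400]=cv2.resize(a[180:310,190:320],None,fx=3.07,fy=3)[:,:400];v[:390,400:800]=cv2.resize(w[180:390,140:420],(400,390));v[400:600,:400]=cv2.resize(d[100:180,300:460],None,fx=2.5,fy=2.5)
cv2.imwrite('pics/g3.png',v)
E
```

```text
{'t': 6.1833, 'eef_pos': array([0.43690736, 0.03602919, 0.36033954]), 'width': 0.08779478580195405, 'force': array([1.10915147, 0.29591082, 0.86728999]), 'moment': array([ 0.06944961, -0.0362072 ,  0.00503922])}Traceback (most recent call last):
  File "<stdin>", line 5, in <module>
ValueError: could not broadcast input array from shape (390,399,3) into shape (390,400,3)
```

```bash
python3 - <<'E'
from h import *
from station import *
print(camera_model('wrist'))
w=grab_frame('wrist');a=grab_frame('scene');d=grab_frame('side')
for n,i in(('w',w),('s',a),('d',d)):cv2.imwrite(f'pics/raw3{n}.png',i)
v=np.zeros((600,800,3),np.uint8);v[:390,:400]=cv2.resize(a[180:310,190:320],(400,390));v[:390,400:800]=cv2.resize(w[180:390,140:420],(400,390));v[400:600,:400]=cv2.resize(d[100:180,300:460],None,fx=2.5,fy=2.5)
cv2.imwrite('pics/g3.png',v)
E
```

```text
{'fx': 310.8228401711761, 'fy': 310.8228401711761, 'cx': 281.21859908744557, 'cy': 210.49024849936902, 'k1': -0.059888925036833955, 'xyz': array([ 0.39687632, -0.03707308,  0.51517155]), 'rotation': array([ 2.83107094e+00, -1.01297881e-04,  2.66854615e+00])}
```

View pics/g3.png

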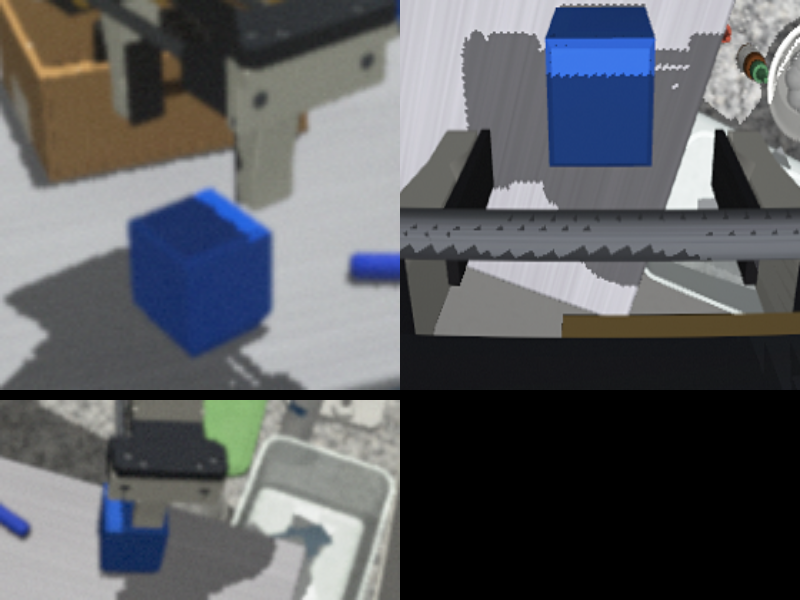

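```bash
python3 - <<'E'
from h import *
from station import *
W,S,D=camera_model('wrist'),camera_model('scene'),camera_model('side')
c=[ray((140+u/1.4286,180+v/1.857),W,.316) for u,v in((547,38),(653,38),(652,165),(551,165))]
print(np.round(c,4),np.mean(c,0),[np.linalg.norm(c[i]-c[i-1]).round(4) for i in range(4)])
s=cv2.imread('pics/raw3s.png')
h=cv2.cvtColor(s,cv2.COLOR_BGR2HSV);m=cv2.inRange(h,(100,110,20),(135,255,255))
cs=cv2.findContours(m,cv2.RETR_EXTERNAL,cv2.CHAIN_APPROX_NONE)[0]
ms=max(cs,key=lambda c:cv2.pointPolygonTest(c,(256,270),True))[:,0].astype(float)
print(fit(MED,[(S,ms)],[.435,.037,-.5]))
st=get_state();p=st['eef_pos'];print(p,[proj([p],x).round() for x in(W,S,D)])
for off in(.044,-.044):
  q=p+off*np.array([np.cos(-.473),np.sin(-.473),0]);print([proj([q],x).round() for x in(W,S,D)])
E
```

```text
[[0.2736 0.0892 0.316 ]
 [0.221  0.1159 0.316 ]
 [0.2296 0.1733 0.316 ]
 [0.2837 0.1438 0.316 ]] [0.25194605 0.13054319 0.316     ] [np.float64(0.0555), np.float64(0.059), np.float64(0.0581), np.float64(0.0616)]
(array([ 0.43560505,  0.03602249, -0.52333372]), np.float64(0.8258292451539954), np.float64(0.4181880800326617))
[0.43503745 0.03572206 0.35564427] [array([[280., 263.]]), array([[254., 232.]]), array([[356., 129.]])]
[array([[203., 263.]]), array([[237., 221.]]), array([[357., 145.]])]
[array([[357., 263.]]), array([[271., 245.]]), array([[355., 113.]])]
```

```bash
python3 - <<'E'
from h import *
from station import *
W=camera_model('wrist')
c=[ray((140+u/1.4286,180+v/1.857),W,.316) for u,v in((147,38),(253,38),(252,165),(151,165))]
print(np.round(c,4),np.mean(c,0),[np.linalg.norm(c[i]-c[i-1]).round(4) for i in range(4)])
s=get_state();print(s['t'],s['eef_pos'],s['width'],s['force'])
E
```

```text
[[0.4452 0.0016 0.316 ]
 [0.4013 0.0241 0.316 ]
 [0.4233 0.0701 0.316 ]
 [0.4684 0.047  0.316 ]] [0.43455659 0.03568988 0.316     ] [np.float64(0.0509), np.float64(0.0494), np.float64(0.0509), np.float64(0.0507)]
6.4833 [0.43503745 0.03572206 0.35564427] 0.08759897233970847 [-0.34580341 -0.03647571  0.2079286 ]
```

Call:
apply_moves(steps=[{"translation": [0, 0, 0], "rotation": [0, 0, 0]}, {"translation": [0, 0, 0], "rotation": [0, 0, 0]}, {"translation": [0, 0, 0], "rotation": [0, 0, 0]}, {"translation": [0, 0, 0], "rotation": [0, 0, 0]}, {"translation": [0, 0, 0], "rotation": [0, 0, 0]}, {"translation": [0, 0, 0], "rotation": [0, 0, 0]}, {"translation": [0, 0, 0], "rotation": [0, 0, 0]}, {"translation": [0, 0, 0], "rotation": [0, 0, 0]}, {"translation": [0, 0, 0], "rotation": [0, 0, 0]}, {"translation": [0, 0, 0], "rotation": [0, 0, 0]}], jaw=1, newtons=15)

```text
t: 7.32
eef_pos: [0.4354, 0.0358, 0.3566]
ee_rot: [3.142, 0.0, -2.045]
force: [-0.5, 0.5, -0.4]
width: 0.0266
gripper_force: 0.0
```

Call:
apply_moves(steps=[{"translation": [0, 0, 0], "rotation": [0, 0, 0]}, {"translation": [0, 0, 0], "rotation": [0, 0, 0]}, {"translation": [0, 0, 0], "rotation": [0, 0, 0]}, {"translation": [0, 0, 0], "rotation": [0, 0, 0]}, {"translation": [0, 0, 0], "rotation": [0, 0, 0]}, {"translation": [0, 0, 0], "rotation": [0, 0, 0]}, {"translation": [0, 0, 0], "rotation": [0, 0, 0]}, {"translation": [0, 0, 0], "rotation": [0, 0, 0]}, {"translation": [0, 0, -0.06], "rotation": [0, 0, 0]}, {"translation": [0, 0, -0.1], "rotation": [0, 0, 0]}], jaw=-1)

```text
t: 8.15
eef_pos: [0.4354, 0.0359, 0.3309]
ee_rot: [3.141, 0.0, -2.045]
force: [0.6, 0.5, -0.0]
width: 0.0851
gripper_force: 0.0
```

Call:
apply_moves(steps=[{"translation": [0, 0, -0.06], "rotation": [0, 0, 0]}, {"translation": [0, 0, -0.12], "rotation": [0, 0, 0]}, {"translation": [0, 0, -0.18], "rotation": [0, 0, 0]}, {"translation": [0, 0, -0.24], "rotation": [0, 0, 0]}, {"translation": [0, 0, -0.24], "rotation": [0, 0, 0]}, {"translation": [0, 0, -0.24], "rotation": [0, 0, 0]}, {"translation": [0, 0, -0.24], "rotation": [0, 0, 0]}, {"translation": [0, 0, -0.24], "rotation": [0, 0, 0]}, {"translation": [0, 0, -0.24], "rotation": [0, 0, 0]}, {"translation": [0, 0, -0.24], "rotation": [0, 0, 0]}])

```text
t: 8.98
eef_pos: [0.4357, 0.0359, 0.2722]
ee_rot: [-3.141, 0.001, -2.045]
force: [-0.6, -0.2, 0.5]
width: 0.0879
gripper_force: 0.0
```

Call:
apply_moves(steps=[{"translation": [0, 0, 0], "rotation": [0, 0, 0]}, {"translation": [0, 0, 0], "rotation": [0, 0, 0]}, {"translation": [0, 0, 0], "rotation": [0, 0, 0]}, {"translation": [0, 0, 0], "rotation": [0, 0, 0]}, {"translation": [0, 0, 0], "rotation": [0, 0, 0]}, {"translation": [0, 0, 0], "rotation": [0, 0, 0]}, {"translation": [0, 0, 0], "rotation": [0, 0, 0]}, {"translation": [0, 0, 0], "rotation": [0, 0, 0]}, {"translation": [0, 0, 0], "rotation": [0, 0, 0]}, {"translation": [0, 0, 0], "rotation": [0, 0, 0]}], jaw=1, newtons=15)

```text
t: 9.82
eef_pos: [0.4355, 0.0359, 0.2717]
ee_rot: [-3.141, 0.0, -2.045]
force: [-1.8, 0.6, 1.8]
width: 0.072
gripper_force: 15.0
```

```bash
python3 - <<'E'
from h import *
from station import *
s=get_state();print({k:s[k] for k in('t','eef_pos','width','force','moment','gripper_force')})
for n in('scene','side','wrist'):cv2.imwrite(f'pics/raw4{n}.png',grab_frame(n))
E
```

```text
{'t': 9.8167, 'eef_pos': array([0.43549044, 0.03586377, 0.27169048]), 'width': 0.0720132649600128, 'force': array([-1.78904473,  0.59527217,  1.80820545]), 'moment': array([ 0.13041385,  0.38019014, -0.05510919]), 'gripper_force': 15.000191339640878}
```

Call:
apply_moves(steps=[{"translation": [0, 0, 0.02], "rotation": [0, 0, 0]}, {"translation": [0, 0, 0.04], "rotation": [0, 0, 0]}, {"translation": [0, 0, 0.06], "rotation": [0, 0, 0]}, {"translation": [0, 0, 0.08], "rotation": [0, 0, 0]}, {"translation": [0, 0, 0.1], "rotation": [0, 0, 0]}, {"translation": [0, 0, 0.12], "rotation": [0, 0, 0]}, {"translation": [0, 0, 0.14], "rotation": [0, 0, 0]}, {"translation": [0, 0, 0.16], "rotation": [0, 0, 0]}, {"translation": [0, 0, 0.16], "rotation": [0, 0, 0]}, {"translation": [0, 0, 0.16], "rotation": [0, 0, 0]}], newtons=20)

```text
t: 10.8
eef_pos: [0.4355, 0.0359, 0.3118]
ee_rot: [-3.141, 0.0, -2.045]
force: [0.4, -0.2, -0.3]
width: 0.0723
gripper_force: 20.0
```

```bash
python3 - <<'E'
from h import *
from station import *
s=get_state();print({k:s[k] for k in('t','eef_pos','width','force','moment','gripper_force')})
I={n:grab_frame(n) for n in('scene','side','wrist')}
for n in I:
    cv2.imwrite(f'pics/raw5{n}.png',I[n])
    o=cv2.imread(f'pics/raw4{n}.png')
    for q in(o,I[n]):
        m=cv2.inRange(cv2.cvtColor(q,cv2.COLOR_BGR2HSV),(100,140,30),(135,255,255))
        x,y={'scene':(256,270),'side':(353,151),'wrist':(281,300)}[n]
        sub=m[y-80:y+60,x-70:x+70];k,_,st,_=cv2.connectedComponentsWithStats(sub)
        j=1+np.argmax(st[1:,4]);print(n,st[j]+[x-70,y-80,0,0,0])
E
```

```text
{'t': 10.8, 'eef_pos': array([0.43550587, 0.03591192, 0.31178245]), 'width': 0.07225497233548427, 'force': array([ 0.40185305, -0.15864037, -0.28453498]), 'moment': array([ 0.05494417,  0.06555764, -0.01620152]), 'gripper_force': 19.99996919359546}
scene [ 233  249   32   50 1014]
scene [ 231  226   34   52 1124]
side [295 141  16  13  90]
side [295 141  16  13  91]
wrist [ 219  220  125   73 8444]
wrist [ 219  220  125   73 8446]
```

Call:
apply_moves(steps=[{"translation": [0, 0, 0.1], "rotation": [0, 0, -0.05]}, {"translation": [0, 0, 0.2], "rotation": [0, 0, -0.11]}, {"translation": [0.04, -0.035, 0.3], "rotation": [0, 0, -0.17]}, {"translation": [0.14, -0.123, 0.34], "rotation": [0, 0, -0.23]}, {"translation": [0.24, -0.212, 0.34], "rotation": [0, 0, -0.29]}, {"translation": [0.34, -0.3, 0.34], "rotation": [0, 0, -0.35]}, {"translation": [0.44, -0.388, 0.34], "rotation": [0, 0, -0.41]}, {"translation": [0.54, -0.476, 0.34], "rotation": [0, 0, -0.46]}, {"translation": [0.64, -0.564, 0.34], "rotation": [0, 0, -0.51]}, {"translation": [0.742, -0.654, 0.34], "rotation": [0, 0, -0.543]}])

```text
t: 11.78
eef_pos: [0.622, -0.129, 0.3959]
ee_rot: [3.141, -0.001, -2.33]
force: [0.9, 1.0, -0.5]
width: 0.072
gripper_force: 20.0
```

Call:
apply_moves(steps=[{"translation": [0, 0, 0], "rotation": [0, 0, 0]}, {"translation": [0, 0, 0], "rotation": [0, 0, 0]}, {"translation": [0, 0, 0], "rotation": [0, 0, 0]}, {"translation": [0, 0, 0], "rotation": [0, 0, 0]}, {"translation": [0, 0, 0], "rotation": [0, 0, 0]}, {"translation": [0, 0, -0.02], "rotation": [0, 0, 0]}, {"translation": [0, 0, -0.04], "rotation": [0, 0, 0]}, {"translation": [0, 0, -0.06], "rotation": [0, 0, 0]}, {"translation": [0, 0, -0.08], "rotation": [0, 0, 0]}, {"translation": [0, 0, -0.08], "rotation": [0, 0, 0]}])

```text
t: 12.62
eef_pos: [0.6204, -0.1274, 0.3751]
ee_rot: [3.14, -0.001, -2.329]
force: [-0.5, 0.2, 0.3]
width: 0.0721
gripper_force: 20.0
```

```bash
python3 - <<'E'
from h import *
from station import *
s=get_state();print({k:s[k] for k in('t','eef_pos','ee_rot','width','force','moment','gripper_force')})
W=camera_model('wrist')
im={n:grab_frame(n) for n in('wrist','side')};C=(.586,-.1645,.812)
D=camera_model('side')
for n,c in(('wrist',W),('side',D)):
  for P,col in((box(.173,.156,.075,.075)[::2],(0,255,0)),(box(.163,.146,.005,.005)[::2],(0,0,255)),(box(.1,.137,.039,.039)[::2]+[-.028,0,0],(255,0,255))):
    cv2.polylines(im[n],[(16*proj(place(P[[0,1,3,2]],C),c)).astype(int)],1,col,1,shift=4)
  b=s['eef_pos']-[0,0,.0217]
  P=MED[[1,3,7,5]]; 
  cv2.polylines(im[n],[(16*proj(R.from_euler('z',.812).apply(P)+b,c)).astype(int)],1,(0,255,255),1,shift=4)
v=np.zeros((600,800,3),np.uint8);v[:420,:400]=cv2.resize(im['wrist'],(533,420))[:,60:460];v[:510,400:]=cv2.resize(im['side'][170:310,225:365],None,fx=400/140,fy=510/140)
cv2.imwrite('pics/p1.png',v)
E
```

```text
{'t': 12.6167, 'eef_pos': array([ 0.62036481, -0.12737493,  0.37505319]), 'ee_rot': array([ 3.13996135e+00, -1.08968895e-03, -2.32878322e+00]), 'width': 0.07206958247013535, 'force': array([-0.54735121,  0.15561798,  0.30588641]), 'moment': array([0.04361069, 0.03048063, 0.03239278]), 'gripper_force': 19.999972102814354}
```

View pics/p1.png

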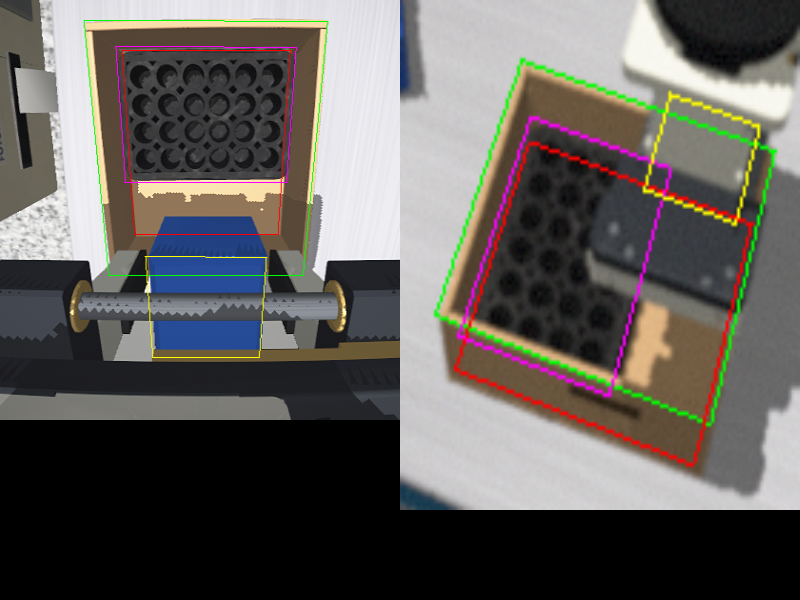

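Call:
apply_moves(steps=[{"translation": [0.002, 0, -0.03], "rotation": [0, 0, 0]}, {"translation": [0.002, 0, -0.06], "rotation": [0, 0, 0]}, {"translation": [0.002, 0, -0.09], "rotation": [0, 0, 0]}, {"translation": [0.002, 0, -0.12], "rotation": [0, 0, 0]}, {"translation": [0.002, 0, -0.15], "rotation": [0, 0, 0]}, {"translation": [0.002, 0, -0.18], "rotation": [0, 0, 0]}, {"translation": [0.002, 0, -0.21], "rotation": [0, 0, 0]}, {"translation": [0.002, 0, -0.24], "rotation": [0, 0, 0]}, {"translation": [0.002, 0, -0.27], "rotation": [0, 0, 0]}, {"translation": [0.002, 0, -0.27], "rotation": [0, 0, 0]}])

```text
t: 13.55
eef_pos: [0.6195, -0.1295, 0.3079]
ee_rot: [3.14, -0.004, -2.33]
force: [-6.0, -4.7, -0.5]
width: 0.0715
gripper_force: 20.0
```

Call:
apply_moves(steps=[{"translation": [-0.006, -0.006, 0], "rotation": [0, 0, 0]}, {"translation": [-0.013, -0.014, 0], "rotation": [0, 0, 0]}, {"translation": [-0.013, -0.014, 0], "rotation": [0, 0, 0]}, {"translation": [-0.013, -0.014, -0.015], "rotation": [0, 0, 0]}, {"translation": [-0.013, -0.014, -0.03], "rotation": [0, 0, 0]}, {"translation": [-0.013, -0.014, -0.045], "rotation": [0, 0, 0]}, {"translation": [-0.013, -0.014, -0.06], "rotation": [0, 0, 0]}, {"translation": [-0.013, -0.014, -0.06], "rotation": [0, 0, 0]}, {"translation": [-0.013, -0.014, -0.06], "rotation": [0, 0, 0]}, {"translation": [-0.013, -0.014, -0.06], "rotation": [0, 0, 0]}])

```text
t: 14.38
eef_pos: [0.6208, -0.1315, 0.299]
ee_rot: [-3.134, 0.005, -2.328]
force: [-0.9, 2.5, 19.2]
width: 0.0719
gripper_force: 20.0
```

Call:
apply_moves(steps=[{"translation": [0, 0, 0.02], "rotation": [0, 0, 0]}, {"translation": [0, 0, 0.04], "rotation": [0, 0, 0]}, {"translation": [0, 0, 0.06], "rotation": [0, 0, 0]}, {"translation": [0, 0, 0.08], "rotation": [0, 0, 0]}, {"translation": [0, 0, 0.1], "rotation": [0, 0, 0]}, {"translation": [0, 0, 0.12], "rotation": [0, 0, 0]}, {"translation": [0, 0, 0.14], "rotation": [0, 0, 0]}, {"translation": [0, 0, 0.14], "rotation": [0, 0, 0]}, {"translation": [0, 0, 0.14], "rotation": [0, 0, 0]}, {"translation": [0, 0, 0.14], "rotation": [0, 0, 0]}])

```text
t: 15.22
eef_pos: [0.6181, -0.1311, 0.3288]
ee_rot: [3.141, -0.0, -2.329]
force: [-0.5, 0.4, -0.8]
width: 0.0719
gripper_force: 20.0
```

```bash
python3 - <<'E'
from h import *
from station import *
s=get_state();print({k:s[k] for k in('t','eef_pos','ee_rot','width','force')})
W=camera_model('wrist');w=grab_frame('wrist');cv2.imwrite('pics/raw6wrist.png',w)
def hsvrow(im,c,r0,r1):
    h=cv2.cvtColor(im,cv2.COLOR_BGR2HSV);return [(r,*h[r,c].tolist()) for r in range(r0,r1)]
for n,im in(('lift',cv2.imread('pics/raw5wrist.png')),('now',w)):
    m=cv2.inRange(cv2.cvtColor(im,cv2.COLOR_BGR2HSV),(100,120,30),(135,255,255));m[:180]=0
    for r in range(212,300,8):
        c=np.flatnonzero(m[r,150:420])+150
        if len(c):print(n,r,c.min(),c.max(),len(c))
    for col in(240,281,320):
        c=np.flatnonzero(m[:,col]);v=im[:,col,0].astype(int)
        print(n,'col',col,c.min(),c.max(),'bluejumps',[(r,v[r+1]-v[r-1]) for r in range(c.min()-2,300) if abs(v[r+1]-v[r-1])>18])
b=s['eef_pos']-[0,0,.0217]
print(proj(R.from_euler('z',s['ee_rot'][2]+np.pi).apply(MED)+b,W).round(1))
E
```

```text
{'t': 15.2167, 'eef_pos': array([ 0.61807794, -0.13113258,  0.32877328]), 'ee_rot': array([ 3.14120832e+00, -1.32969630e-04, -2.32901850e+00]), 'width': 0.07192281027497045, 'force': array([-0.51326673,  0.38211922, -0.79856898])}
lift 220 235 328 94
lift 228 231 331 101
lift 236 228 335 108
lift 244 224 338 115
lift 252 221 342 122
lift 260 220 343 124
lift 268 220 342 123
lift 276 221 342 122
lift 284 221 341 121
lift 292 222 340 119
lift col 240 217 348 bluejumps [(215, np.int64(-120)), (254, np.int64(-20)), (256, np.int64(32)), (291, np.int64(-21)), (292, np.int64(-77)), (293, np.int64(-57)), (297, np.int64(20)), (298, np.int64(23))]
lift col 281 217 349 bluejumps [(254, np.int64(-21)), (255, np.int64(20)), (256, np.int64(35)), (292, np.int64(-77)), (293, np.int64(-63)), (297, np.int64(20)), (298, np.int64(22))]
lift col 320 217 348 bluejumps [(255, np.int64(122)), (257, np.int64(-109)), (291, np.int64(-20)), (292, np.int64(-77)), (293, np.int64(-57)), (298, np.int64(21))]
now 228 216 346 131
now 236 216 346 131
now 244 216 346 131
now 252 216 347 132
now 260 216 347 132
now 268 
[... 590 characters left out ...]
91, np.int64(-19)), (292, np.int64(-100)), (293, np.int64(-84)), (297, np.int64(21)), (298, np.int64(25)), (299, np.int64(21))]
now col 320 221 348 bluejumps [(221, np.int64(35)), (222, np.int64(134)), (223, np.int64(94)), (228, np.int64(-25)), (230, np.int64(62)), (263, np.int64(-95)), (264, np.int64(-91)), (291, np.int64(-26)), (292, np.int64(-99)), (293, np.int64(-78)), (295, np.int64(19)), (297, np.int64(21)), (298, np.int64(25)), (299, np.int64(19))]
[[234.2 214.6]
 [215.3 256.6]
 [324.8 214.7]
 [342.4 256.7]
 [238.1 293.2]
 [223.2 357.2]
 [321.  293.2]
 [334.8 357.3]
 [247.1 217.7]
 [245.  224.4]
 [312.1 217.7]
 [314.  224.5]
 [249.2 275.2]
 [247.3 284.9]
 [310.1 275.2]
 [311.8 284.9]]
```

Call:
apply_moves(steps=[{"translation": [0, 0, 0.08], "rotation": [0, 0, 0]}, {"translation": [0, 0, 0.16], "rotation": [0, 0, 0]}, {"translation": [0, 0, 0.24], "rotation": [0, 0, 0]}, {"translation": [-0.06, 0.057, 0.24], "rotation": [0, 0, 0]}, {"translation": [-0.16, 0.152, 0.24], "rotation": [0, 0, 0]}, {"translation": [-0.26, 0.247, 0.24], "rotation": [0, 0, 0]}, {"translation": [-0.36, 0.342, 0.24], "rotation": [0, 0, 0]}, {"translation": [-0.46, 0.437, 0.24], "rotation": [0, 0, 0]}, {"translation": [-0.552, 0.524, 0.22], "rotation": [0, 0, 0]}, {"translation": [-0.552, 0.524, 0.14], "rotation": [0, 0, 0]}])

```text
t: 16.1
eef_pos: [0.4785, 0.002, 0.3676]
ee_rot: [-3.138, 0.007, -2.326]
force: [0.2, -0.4, 0.4]
width: 0.0717
gripper_force: 20.0
```

Call:
apply_moves(steps=[{"translation": [0, 0, -0.06], "rotation": [0, 0, 0]}, {"translation": [0, 0, -0.12], "rotation": [0, 0, 0]}, {"translation": [0, 0, -0.18], "rotation": [0, 0, 0]}, {"translation": [0, 0, -0.23], "rotation": [0, 0, 0]}, {"translation": [0, 0, -0.26], "rotation": [0, 0, 0]}, {"translation": [0, 0, -0.29], "rotation": [0, 0, 0]}, {"translation": [0, 0, -0.31], "rotation": [0, 0, 0]}, {"translation": [0, 0, -0.33], "rotation": [0, 0, 0]}, {"translation": [0, 0, -0.34], "rotation": [0, 0, 0]}, {"translation": [0, 0, -0.34], "rotation": [0, 0, 0]}])

```text
t: 16.93
eef_pos: [0.4801, -0.0002, 0.2788]
ee_rot: [3.141, -0.0, -2.329]
force: [-0.5, 0.6, -1.6]
width: 0.0718
gripper_force: 20.0
```

Call:
apply_moves(steps=[{"translation": [0, 0, -0.01], "rotation": [0, 0, 0]}, {"translation": [0, 0, -0.02], "rotation": [0, 0, 0]}, {"translation": [0, 0, -0.03], "rotation": [0, 0, 0]}, {"translation": [0, 0, -0.04], "rotation": [0, 0, 0]}, {"translation": [0, 0, -0.05], "rotation": [0, 0, 0]}, {"translation": [0, 0, -0.05], "rotation": [0, 0, 0]}, {"translation": [0, 0, -0.05], "rotation": [0, 0, 0]}, {"translation": [0, 0, -0.05], "rotation": [0, 0, 0]}, {"translation": [0, 0, -0.05], "rotation": [0, 0, 0]}, {"translation": [0, 0, -0.05], "rotation": [0, 0, 0]}])

```text
t: 17.77
eef_pos: [0.4805, -0.0001, 0.2669]
ee_rot: [-3.141, 0.001, -2.329]
force: [-0.7, 1.4, 4.2]
width: 0.072
gripper_force: 20.0
```

```bash
python3 - <<'E'
from h import *
from station import *
s=get_state();print({k:s[k] for k in('t','eef_pos','width','force','moment')})
w=grab_frame('wrist')
m=cv2.inRange(cv2.cvtColor(w,cv2.COLOR_BGR2HSV),(100,120,30),(135,255,255));m[:180]=0
for r in range(204,300,8):
    c=np.flatnonzero(m[r,150:420])+150
    if len(c):print(r,c.min(),c.max(),len(c))
E
```

```text
{'t': 17.7667, 'eef_pos': array([ 4.80474657e-01, -6.47112579e-05,  2.66905837e-01]), 'width': 0.07195672209622334, 'force': array([-0.69977736,  1.35979346,  4.22799505]), 'moment': array([ 0.5147816 ,  0.27883413, -0.04281284])}
228 216 346 131
236 216 346 131
244 216 346 131
252 216 347 132
260 216 347 132
268 216 347 132
276 216 347 132
284 216 347 132
292 217 346 130
```

Call:
apply_moves(steps=[{"translation": [0, 0, 0], "rotation": [0, 0, 0]}, {"translation": [0, 0, 0], "rotation": [0, 0, 0]}, {"translation": [0, 0, 0], "rotation": [0, 0, 0]}, {"translation": [0, 0, 0.02], "rotation": [0, 0, 0]}, {"translation": [0, 0, 0.06], "rotation": [0, 0, 0]}, {"translation": [0, 0, 0.12], "rotation": [0, 0, 0]}, {"translation": [0, 0, 0.2], "rotation": [0, 0, 0]}, {"translation": [0, 0, 0.28], "rotation": [0, 0, 0]}, {"translation": [0, 0, 0.28], "rotation": [0, 0, 0]}, {"translation": [0, 0, 0.28], "rotation": [0, 0, 0]}], jaw=-1)

```text
t: 18.65
eef_pos: [0.4808, -0.0, 0.3383]
ee_rot: [-3.14, 0.003, -2.329]
force: [-0.2, -0.2, -0.1]
width: 0.0877
gripper_force: 0.0
```

```bash
python3 - <<'E'
from h import *
from station import *
W,S,D=camera_model('wrist'),camera_model('scene'),camera_model('side')
s=get_state();print({k:s[k] for k in('t','eef_pos','width','force')})
I={n:grab_frame(n) for n in('wrist','scene','side')}
M={n:cv2.inRange(cv2.cvtColor(I[n],cv2.COLOR_BGR2HSV),(100,120,25),(135,255,255)) for n in I}
for n in I:cv2.imwrite(f'pics/raw7{n}.png',I[n])
g=(.48,0,.28)
for n,c in(('wrist',W),('scene',S)):
    x,y=proj([g],c)[0];cs=[q for q in cv2.findContours(M[n],cv2.RETR_EXTERNAL,cv2.CHAIN_APPROX_NONE)[0] if cv2.contourArea(q)>60]
    q=max(cs,key=lambda q:cv2.pointPolygonTest(q,(x,y),True));print(n,x,y,cv2.boundingRect(q),cv2.contourArea(q))
    ap=cv2.approxPolyDP(cv2.convexHull(q),2,True)[:,0];print(ap.tolist())
    r=fit(MED,[(c,q[:,0].astype(float))],[.48,0,-.76]);print(r, proj(place(MED,r[0]),c).round()[[1,3,5,7,0,2,4,6]].tolist())
E
```

```text
{'t': 18.65, 'eef_pos': array([ 4.80765381e-01, -2.63738715e-05,  3.38330985e-01]), 'width': 0.08774866015900333, 'force': array([-0.24498096, -0.15780197, -0.13943315])}
wrist 280.78618153242627 226.09272744696176 (244, 195, 84, 98) 7148.5
[[253, 195], [319, 200], [327, 219], [319, 292], [244, 287], [245, 217]]
(array([ 0.48344477,  0.00671702, -0.81838045]), np.float64(0.9416894278719893), np.float64(0.7990758724768725)) [[328.0, 221.0], [320.0, 293.0], [245.0, 216.0], [243.0, 289.0], [319.0, 198.0], [312.0, 257.0], [252.0, 194.0], [250.0, 254.0]]
scene 241.36900189245608 254.6295475063531 (219, 230, 38, 49) 1313.0
[[240, 230], [255, 244], [256, 270], [252, 274], [230, 278], [221, 259], [219, 235]]
(array([ 0.48274267,  0.00728449, -0.88413216]), np.float64(2.8283079291800908), np.float64(0.7363923328607471)) [[256.0, 245.0], [223.0, 249.0], [249.0, 228.0], [219.0, 232.0], [256.0, 272.0], [225.0, 277.0], [251.0, 255.0], [221.0, 259.0]]
```

Call:
apply_moves(steps=[{"translation": [0.005, 0.014, 0], "rotation": [0, 0, -0.03]}, {"translation": [0.01, 0.027, 0], "rotation": [0, 0, -0.06]}, {"translation": [0.01, 0.027, 0], "rotation": [0, 0, -0.1]}, {"translation": [0.01, 0.027, -0.05], "rotation": [0, 0, -0.1]}, {"translation": [0.01, 0.027, -0.1], "rotation": [0, 0, -0.1]}, {"translation": [0.01, 0.027, -0.15], "rotation": [0, 0, -0.1]}, {"translation": [0.01, 0.027, -0.19], "rotation": [0, 0, -0.1]}, {"translation": [0.01, 0.027, -0.19], "rotation": [0, 0, -0.1]}, {"translation": [0.01, 0.027, -0.19], "rotation": [0, 0, -0.1]}, {"translation": [0.01, 0.027, -0.19], "rotation": [0, 0, -0.1]}])

```text
t: 19.63
eef_pos: [0.4831, 0.0066, 0.2897]
ee_rot: [-3.141, 0.0, -2.381]
force: [0.2, 0.1, 1.2]
width: 0.0876
gripper_force: 0.0
```

Call:
apply_moves(steps=[{"translation": [0, 0, 0], "rotation": [0, 0, 0]}, {"translation": [0, 0, 0], "rotation": [0, 0, 0]}, {"translation": [0, 0, 0], "rotation": [0, 0, 0]}, {"translation": [0, 0, 0], "rotation": [0, 0, 0]}, {"translation": [0, 0, 0], "rotation": [0, 0, 0]}, {"translation": [0, 0, 0], "rotation": [0, 0, 0]}, {"translation": [0, 0, 0], "rotation": [0, 0, 0]}, {"translation": [0, 0, 0], "rotation": [0, 0, 0]}, {"translation": [0, 0, 0], "rotation": [0, 0, 0]}, {"translation": [0, 0, 0], "rotation": [0, 0, 0]}], jaw=1, newtons=20)

```text
t: 20.47
eef_pos: [0.4829, 0.0066, 0.2895]
ee_rot: [-3.141, 0.001, -2.381]
force: [-0.5, 1.6, 5.2]
width: 0.072
gripper_force: 20.0
```

```bash
python3 - <<'E'
from h import *
from station import *
S,D=camera_model('scene'),camera_model('side')
s,d=cv2.imread('pics/scene0.png'),cv2.imread('pics/side0.png')
def cont(im,seed):
    m=cv2.inRange(cv2.cvtColor(im,cv2.COLOR_BGR2HSV),(100,110,20),(135,255,255))
    return max([c for c in cv2.findContours(m,0,1)[0] if cv2.contourArea(c)>60],key=lambda c:cv2.pointPolygonTest(c,seed,True))[:,0].astype(float)
obs=[(S,cont(s,(256,270))),(D,cont(d,(353,151)))]
for z in(.24,.245,.25,.255,.26):
  for k in(.95,1,1.05):
    r=fit(MED*[k,k,1],obs,[.435,.037,-.5],z);print(z,k,r[0].round(4),round(r[1],3),round(r[2],3))
print({k:get_state()[k] for k in('t','width','q','joint_efforts')})
# finger visual gap in current wrist view
W=camera_model('wrist');p=get_state()['eef_pos'];a=get_state()['ee_rot'][2]-np.pi/2
ax=np.array([np.cos(a),np.sin(a),0])
w=grab_frame('wrist');cv2.imwrite('pics/raw8wrist.png',w)
for h in(0,.019):
  print([proj([p+[0,0,h]+sgn*ww*ax],W)[0].round(1).tolist() for ww in(.026,.036) for sgn in(1,-1)])
g=cv2.cvtColor(w,cv2.COLOR_BGR2HSV)
for r in(235,245,255):print(r,[(c,*g[r,c].tolist()) for c in range(196,240,3)])
E
```

```text
0.24 0.95 [ 0.4379  0.0317 -0.5179] 2.702 2.396
0.24 1 [ 0.4379  0.0312 -2.1703] 2.66 2.229
0.24 1.05 [ 0.4391  0.0307 -0.6263] 2.768 1.904
0.245 0.95 [ 0.4358  0.0344 -0.4569] 1.501 1.388
0.245 1 [ 0.4362  0.0341 -2.15  ] 1.579 1.155
0.245 1.05 [ 0.4368  0.0344 -2.1975] 1.835 1.182
0.25 0.95 [ 0.4347  0.0367 -0.478 ] 0.623 0.475
0.25 1 [ 0.4351  0.0367 -0.555 ] 0.92 0.686
0.25 1.05 [ 0.4358  0.0364 -0.6285] 1.425 1.041
0.255 0.95 [ 0.4324  0.0399 -2.0478] 1.412 0.478
0.255 1 [ 0.4336  0.0393 -0.5722] 1.544 0.782
0.255 1.05 [ 0.4346  0.0389 -0.6568] 1.901 1.055
0.26 0.95 [ 0.4304  0.0433 -0.5124] 2.624 1.293
0.26 1 [ 0.4312  0.0428 -0.6528] 2.648 1.347
0.26 1.05 [ 0.4322  0.0426 -0.7203] 2.779 1.164
{'t': 20.4667, 'width': 0.0720113660304603, 'q': array([ 4.22265083e-01, -2.09526383e-03, -2.92782857e-01,  2.70304105e-04,
       -1.27930992e+00, -1.23276379e+00]), 'joint_efforts': array([-3.56403636e-01, -2.71571213e+01,  2.76694608e+01,  6.50459424e+00,
        1.47209661e-01,  5.03694930e-03])}
[[325.0, 263.4], [233.9, 263.3], [342.5, 263.3], [216.4, 263.2]]
[[329.9, 280.6], [228.6,
[... 289 characters left out ...]
6), (232, 110, 191, 116), (235, 110, 191, 115), (238, 110, 188, 114)]
245 [(196, 120, 9, 118), (199, 120, 11, 118), (202, 120, 9, 119), (205, 125, 13, 122), (208, 114, 10, 124), (211, 126, 11, 120), (214, 120, 9, 120), (217, 120, 11, 121), (220, 126, 11, 117), (223, 120, 9, 120), (226, 120, 13, 120), (229, 110, 193, 116), (232, 110, 193, 128), (235, 111, 193, 127), (238, 110, 193, 128)]
255 [(196, 30, 11, 114), (199, 30, 11, 114), (202, 36, 11, 114), (205, 30, 11, 114), (208, 90, 6, 40), (211, 120, 31, 25), (214, 90, 11, 23), (217, 135, 11, 47), (220, 126, 11, 119), (223, 120, 6, 118), (226, 120, 6, 120), (229, 111, 193, 120), (232, 110, 192, 121), (235, 110, 190, 134), (238, 110, 188, 134)]
```

Call:
apply_moves(steps=[{"translation": [0, 0, 0], "rotation": [0, 0, 0]}, {"translation": [0, 0, 0], "rotation": [0, 0, 0]}, {"translation": [0, 0, 0], "rotation": [0, 0, 0.1]}, {"translation": [0, 0, 0], "rotation": [0, 0, 0.3]}, {"translation": [0, 0, 0], "rotation": [0, 0, 0.5]}, {"translation": [0, 0, 0], "rotation": [0, 0, 0.7]}, {"translation": [0, 0, 0], "rotation": [0, 0, 0.9]}, {"translation": [0, 0, 0], "rotation": [0, 0, 1.0]}, {"translation": [0, 0, 0], "rotation": [0, 0, 1.0]}, {"translation": [0, 0, 0], "rotation": [0, 0, 1.0]}], jaw=-1)

```text
t: 21.35
eef_pos: [0.4824, 0.0065, 0.2886]
ee_rot: [3.141, -0.0, -1.86]
force: [0.5, -0.6, -0.3]
width: 0.0876
gripper_force: 0.0
```

Call:
apply_moves(steps=[{"translation": [0, 0, 0], "rotation": [0, 0, 0.23]}, {"translation": [0, 0, 0], "rotation": [0, 0, 0.46]}, {"translation": [0, 0, 0], "rotation": [0, 0, 0.5]}, {"translation": [0, 0, 0], "rotation": [0, 0, 0.5]}, {"translation": [0, 0, 0], "rotation": [0, 0, 0.5]}, {"translation": [0, 0, 0], "rotation": [0, 0, 0.5]}, {"translation": [0, 0, 0], "rotation": [0, 0, 0.5]}, {"translation": [0, 0, 0], "rotation": [0, 0, 0.5]}, {"translation": [0, 0, 0], "rotation": [0, 0, 0.5]}, {"translation": [0, 0, 0], "rotation": [0, 0, 0.5]}], jaw=1, newtons=20)

```text
t: 22.18
eef_pos: [0.4826, 0.0066, 0.289]
ee_rot: [3.141, 0.0, -1.596]
force: [-0.0, 1.0, -0.6]
width: 0.0518
gripper_force: 20.0
```

```bash
python3 - <<'E'
from h import *
from station import *
W=camera_model('wrist');s=get_state();print({k:s[k] for k in('t','eef_pos','ee_rot','width','force')})
for n in('wrist','scene'):
    c=camera_model(n);I=grab_frame(n);cv2.imwrite(f'pics/raw9{n}.png',I)
    m=cv2.inRange(cv2.cvtColor(I,cv2.COLOR_BGR2HSV),(100,120,25),(135,255,255))
    if n=='wrist':m[300:]=0;m[:180]=0
    cs=[q for q in cv2.findContours(m,0,1)[0] if cv2.contourArea(q)>60]
    q=max(cs,key=lambda q:cv2.pointPolygonTest(q,tuple(proj([(.483,.007,.31)],c)[0].tolist()),True))
    print(n,cv2.approxPolyDP(cv2.convexHull(q),2,True)[:,0].tolist())
    for y in(s['ee_rot'][2],s['ee_rot'][2]+np.pi/4):print(proj(place(MED,(.4833,.0068,y)),c).round()[[1,3,7,5,0,2,6,4]].tolist())
E
```

```text
{'t': 22.1833, 'eef_pos': array([0.48264922, 0.00659622, 0.28900966]), 'ee_rot': array([ 3.14149024e+00,  2.47980786e-05, -1.59649608e+00]), 'width': 0.05178437654088799, 'force': array([-0.03436725,  0.99588704, -0.60549958])}
wrist [[338, 248], [335, 292], [228, 292], [225, 246], [281, 192]]
[[329.0, 332.0], [229.0, 332.0], [222.0, 239.0], [335.0, 239.0], [318.0, 279.0], [241.0, 279.0], [238.0, 205.0], [321.0, 205.0]]
[[354.0, 288.0], [279.0, 349.0], [204.0, 288.0], [279.0, 217.0], [336.0, 244.0], [280.0, 293.0], [223.0, 243.0], [279.0, 189.0]]
scene [[242, 230], [248, 232], [257, 271], [252, 275], [231, 279], [221, 257], [221, 237], [225, 232]]
[[242.0, 250.0], [214.0, 242.0], [232.0, 227.0], [258.0, 234.0], [243.0, 278.0], [217.0, 269.0], [233.0, 253.0], [259.0, 261.0]]
[[256.0, 243.0], [224.0, 249.0], [218.0, 233.0], [248.0, 228.0], [257.0, 271.0], [226.0, 277.0], [220.0, 259.0], [249.0, 254.0]]
```

Call:
apply_moves(steps=[{"translation": [0, 0, 0.1], "rotation": [0, 0, -0.1]}, {"translation": [0, 0, 0.21], "rotation": [0, 0, -0.2]}, {"translation": [0, 0, 0.32], "rotation": [0, 0, -0.3]}, {"translation": [0.05, -0.05, 0.42], "rotation": [0, 0, -0.4]}, {"translation": [0.13, -0.125, 0.42], "rotation": [0, 0, -0.5]}, {"translation": [0.22, -0.21, 0.42], "rotation": [0, 0, -0.6]}, {"translation": [0.31, -0.3, 0.42], "rotation": [0, 0, -0.7]}, {"translation": [0.4, -0.385, 0.42], "rotation": [0, 0, -0.8]}, {"translation": [0.48, -0.465, 0.42], "rotation": [0, 0, -0.9]}, {"translation": [0.554, -0.536, 0.42], "rotation": [0, 0, -1.0]}])

```text
t: 23.12
eef_pos: [0.6222, -0.1289, 0.3935]
ee_rot: [3.141, -0.001, -2.123]
force: [0.8, 0.2, -0.8]
width: 0.0519
gripper_force: 20.0
```

Call:
apply_moves(steps=[{"translation": [0, 0, 0], "rotation": [0, 0, -0.15]}, {"translation": [0, 0, 0], "rotation": [0, 0, -0.3]}, {"translation": [0, 0, 0], "rotation": [0, 0, -0.4]}, {"translation": [0, 0, 0], "rotation": [0, 0, -0.4]}, {"translation": [0, 0, -0.04], "rotation": [0, 0, -0.4]}, {"translation": [0, 0, -0.08], "rotation": [0, 0, -0.4]}, {"translation": [0, 0, -0.12], "rotation": [0, 0, -0.4]}, {"translation": [0, 0, -0.16], "rotation": [0, 0, -0.4]}, {"translation": [0, 0, -0.19], "rotation": [0, 0, -0.4]}, {"translation": [0, 0, -0.19], "rotation": [0, 0, -0.4]}])

```text
t: 23.95
eef_pos: [0.6203, -0.1272, 0.344]
ee_rot: [3.139, -0.002, -2.329]
force: [0.2, 0.2, -0.7]
width: 0.052
gripper_force: 20.0
```

```bash
python3 - <<'E'
from h import *
from station import *
s=get_state();print({k:s[k] for k in('t','eef_pos','ee_rot','width','force')})
d=s['eef_pos']-[.586,-.1645,.25];print(R.from_euler('z',-.812).apply(d))
E
```

```text
{'t': 23.95, 'eef_pos': array([ 0.62034762, -0.12715184,  0.34398044]), 'ee_rot': array([ 3.13888357e+00, -2.11059648e-03, -2.32857091e+00]), 'width': 0.05202813325124869, 'force': array([ 0.1893009,  0.2494414, -0.7119676])}
[0.05073507 0.00077249 0.09398044]
```

Call:
apply_moves(steps=[{"translation": [0, 0, -0.025], "rotation": [0, 0, 0]}, {"translation": [0, 0, -0.05], "rotation": [0, 0, 0]}, {"translation": [0, 0, -0.075], "rotation": [0, 0, 0]}, {"translation": [0, 0, -0.1], "rotation": [0, 0, 0]}, {"translation": [0, 0, -0.125], "rotation": [0, 0, 0]}, {"translation": [0, 0, -0.15], "rotation": [0, 0, 0]}, {"translation": [0, 0, -0.17], "rotation": [0, 0, 0]}, {"translation": [0, 0, -0.185], "rotation": [0, 0, 0]}, {"translation": [0, 0, -0.195], "rotation": [0, 0, 0]}, {"translation": [0, 0, -0.195], "rotation": [0, 0, 0]}])

```text
t: 24.78
eef_pos: [0.621, -0.1274, 0.2972]
ee_rot: [3.141, -0.001, -2.329]
force: [0.9, 0.3, -0.2]
width: 0.0516
gripper_force: 20.0
```

Call:
apply_moves(steps=[{"translation": [0, 0, -0.004], "rotation": [0, 0, 0]}, {"translation": [0, 0, -0.008], "rotation": [0, 0, 0]}, {"translation": [0, 0, -0.01], "rotation": [0, 0, 0]}, {"translation": [0, 0, -0.01], "rotation": [0, 0, 0]}, {"translation": [0, 0, -0.01], "rotation": [0, 0, 0]}, {"translation": [0, 0, -0.01], "rotation": [0, 0, 0]}, {"translation": [0, 0, -0.01], "rotation": [0, 0, 0]}, {"translation": [0, 0, -0.01], "rotation": [0, 0, 0]}, {"translation": [0, 0, -0.01], "rotation": [0, 0, 0]}, {"translation": [0, 0, -0.01], "rotation": [0, 0, 0]}])

```text
t: 25.62
eef_pos: [0.6212, -0.1274, 0.2953]
ee_rot: [-3.142, 0.0, -2.329]
force: [0.1, -0.0, -0.9]
width: 0.0516
gripper_force: 20.0
```

Call:
apply_moves(steps=[{"translation": [0, 0, -0.004], "rotation": [0, 0, 0]}, {"translation": [0, 0, -0.004], "rotation": [0, 0, 0]}, {"translation": [0, 0, -0.004], "rotation": [0, 0, 0]}, {"translation": [0, 0, -0.004], "rotation": [0, 0, 0]}, {"translation": [0, 0, -0.004], "rotation": [0, 0, 0]}, {"translation": [0, 0, -0.004], "rotation": [0, 0, 0]}, {"translation": [0, 0, 0.03], "rotation": [0, 0, 0]}, {"translation": [0, 0, 0.08], "rotation": [0, 0, 0]}, {"translation": [0, 0, 0.14], "rotation": [0, 0, 0]}, {"translation": [0, 0, 0.2], "rotation": [0, 0, 0]}], jaw=-0.7)

```text
t: 26.45
eef_pos: [0.6211, -0.1275, 0.3465]
ee_rot: [-3.141, -0.0, -2.329]
force: [1.0, -0.0, 0.3]
width: 0.0749
gripper_force: 0.0
```

Call:
apply_moves(steps=[{"translation": [0, 0, 0.1], "rotation": [0, 0, 0]}, {"translation": [0, 0, 0.2], "rotation": [0, 0, 0]}, {"translation": [0.04, 0.04, 0.25], "rotation": [0, 0, 0]}, {"translation": [0.1, 0.1, 0.25], "rotation": [0, 0, 0]}, {"translation": [0.16, 0.16, 0.25], "rotation": [0, 0, 0]}, {"translation": [0.16, 0.16, 0.25], "rotation": [0, 0, 0]}, {"translation": [0.16, 0.16, 0.25], "rotation": [0, 0, 0]}, {"translation": [0.16, 0.16, 0.25], "rotation": [0, 0, 0]}, {"translation": [0.16, 0.16, 0.25], "rotation": [0, 0, 0]}, {"translation": [0.16, 0.16, 0.25], "rotation": [0, 0, 0]}])

```text
t: 27.28
eef_pos: [0.6608, -0.088, 0.4084]
ee_rot: [-3.141, 0.0, -2.33]
force: [-0.5, 0.1, -0.2]
width: 0.0741
gripper_force: 0.0
```

```bash
python3 - <<'E'
from h import *
from station import *
s=get_state();print({k:s[k] for k in('t','eef_pos','width','force')})
C=(.586,-.1645,.812);g=R.from_euler('z',.812).apply([.051,0,0])+[.586,-.1645,.321]
for n in('wrist','side'):
    c=camera_model(n);I=grab_frame(n);cv2.imwrite(f'pics/rawA{n}.png',I)
    H=cv2.cvtColor(I,cv2.COLOR_BGR2HSV);m=cv2.inRange(H,(100,120,25),(135,255,255))
    cs=[q for q in cv2.findContours(m,0,1)[0] if cv2.contourArea(q)>60]
    x=tuple(proj([g],c)[0].tolist());print(n,x)
    q=max(cs,key=lambda q:cv2.pointPolygonTest(q,x,True))
    print(cv2.approxPolyDP(cv2.convexHull(q),2,True)[:,0].tolist())
    for y in(.812,.812+np.pi/4):
        r=fit(MED,[(c,q[:,0].astype(float))],[g[0],g[1],y],.255);d=R.from_euler('z',-.812).apply([r[0][0]-.586,r[0][1]+.1645,0])
        print(r,d.round(4))
        print(proj(place(MED[[1,3,7,5]],(g[0],g[1],y),.255),c).round().tolist())
    # rack: dark pixels vs predicted
    k=cv2.inRange(H,(0,0,0),(180,255,62));P=proj(place(box(.1,.137,.039,.039)[[0,2,6,4]]+[-.028,0,0],C),c)
    mm=np.zeros_like(k);cv2.fillConvexPoly(mm,P.astype(int),255)
    mm=cv2.dilate(mm,np.ones((15,15)));hull=cv2.convexHull(np.argwhere((k&mm)>0)[:,::-1].astype(np.int32))
    print('rack pred',P.round().tolist(),'obs',cv2.boxPoints(cv2.minAreaRect(hull)).round().tolist())
E
```

```text
{'t': 27.2833, 'eef_pos': array([ 0.66075992, -0.08803181,  0.40838684]), 'width': 0.07409270985070933, 'force': array([-0.48095161,  0.07058559, -0.17376379])}
wrist (282.14874188821074, 146.7845365495014)
[[284, 100], [328, 149], [292, 184], [278, 185], [238, 148], [276, 105]]
(array([ 0.62109922, -0.12642904,  1.59673837]), np.float64(1.0268681524544114), np.float64(0.42604383086164394)) [0.0518 0.0007 0.    ]
[[248.0, 112.0], [316.0, 112.0], [314.0, 179.0], [250.0, 179.0]]
(array([ 0.62109949, -0.12642744,  1.59677026]), np.float64(1.0270679698405918), np.float64(0.4263454937161823)) [0.0518 0.0007 0.    ]
[[235.0, 147.0], [282.0, 97.0], [329.0, 147.0], [282.0, 192.0]]
rack pred [[195.0, -22.0], [370.0, -22.0], [362.0, 109.0], [202.0, 109.0]] obs [[197.0, 0.0], [368.0, 0.0], [368.0, 106.0], [197.0, 106.0]]
side (325.5333833369198, 242.12349618482625)
[[332, 228], [339, 255], [335, 264], [319, 271], [306, 253], [307, 237]]
(array([ 0.62046252, -0.13398864,  1.21683985]), np.float64(2.96803773392158), np.float64(1.791288778553574)) [ 0.0459 -0.004   0.    ]
[[307.0, 250.0], [316.0, 226.0], [343.0, 234.0], [336.0, 259.0]]
(array([ 0.62046344, -0.13399286,  2.78782089]), np.float64(2.9679134293969596), np.float64(1.7915139058985703)) [ 0.0459 -0.004   0.    ]
[[320.0, 260.0], [306.0, 236.0], [331.0, 225.0], [346.0, 248.0]]
rack pred [[245.0, 262.0], [270.0, 202.0], [319.0, 216.0], [298.0, 278.0]] obs [[247.0, 267.0], [265.0, 202.0], [323.0, 218.0], [305.0, 283.0]]
```

```bash
python3 -c "
from station import *
print(job_done())"
```

```text
the job is handed in; nothing more can be done
None
```

I put the medium block in the gap and handed the job in at about 27 s. The last wrist image fitted it upright on the carton floor about 52 mm from the carton's centre, with the rack in place. The first try jammed, and the block only went in after I re-gripped it at 45° to its drawn sides, which is how it physically measures. No verdict came back.

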